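# Balance a tube mixer, clip its hood on and start it

## Task

Get the tube mixer ready and start it: move the culture tube from the blue rack into the empty well diagonally opposite the tube already in the mixer, so that the load is balanced, and set the hood squarely on the mixer's rim and let go of it. Then press the hood straight down until it is fully home and both side clips have snapped under the rim, and only after that press the round start key; do not pull out the tube that is already there or knock over the dropper bottles.

Things in the scene. Friction and masses are not known exactly. Their poses are not given: they have to be found in the camera images.
- mixer: Fixed white bench tube mixer, 237 mm long (x), 150 wide (y). Origin on the bench under the middle of its well block; z up, -x to its low front console (32 mm high, x -162 to -68). Housing 42 mm high; aluminium well block 94 mm square with four wells at x, y = +-20 mm, each 19 mm in diameter (2 mm chamfer), 44 mm deep, floor 44 mm over the bench
- mixer_rim (a point): Middle of the block's top face, 88 mm over the bench on the mixer's axis. Round the block runs a square rim, 108 mm outside, 82 to 88 mm over the bench, overhanging the block by 7 mm on all four sides; the hood sits on it and the clips hook under it
- open_well_mouth (a point): Centre of the mouth of the empty well to be filled, the one diagonally across from the tube already in the mixer; 88 mm over the bench, on the well's axis; the well goes 44 mm straight down
- balance_tube: Capped culture tube (pale cap), 15 mm in diameter (cap 16), 109 mm long, about 20 g, upright in the blue rack, its foot 3 mm over the bench. Origin at its foot on its axis, z up along the tube. It stands 47 mm clear of the rack's top; once in the well 65 mm clear of the block
- sample_tube: An equal tube standing in the mixer from the start, in the well diagonally across from the one to be filled, its foot 44 mm and its top 153 mm over the bench; origin at its foot, z up. It must stay
- rack: Blue tube rack, fixed, 78 mm (x) by 107 mm (y), 65 mm high; origin under its middle; it holds just the one tube
- hood: Loose hood, 0.22 kg: clear box on a grey skirt, 128 mm square at the flared lower edge, 140 mm high. Origin amid the skirt's lower edge, z up. Seat ledge 32 mm up; below it the skirt, flared 6 mm, goes round the rim with 2 mm play each side. Clips hang on its y sides. Laid on the rim it rests on the clips' sloping hooks, origin about 73 mm over the bench; home: 56 mm. Fits at any quarter turn
- hood_handle (a point): Middle of the hood's handle bar, 131 mm above the hood's origin. The bar runs along the hood's y, 96 mm long, 18 wide (x), top 9 mm above this point; the hood's flat top is 24 mm below it. Pressing home takes about 12 to 20 N down on the bar's middle, over 17 mm of travel; its own weight does not do it. If only one clip snaps, press the bar again towards the other side
- clip_a (a joint): Angle of the clip on the hood's +y side, rad: 0 hanging straight (at the start, and again once snapped under the rim), about 0.11 while its hook is spread over the rim's edge; a spring drives it to 0. Rigid grey arm 44 mm wide, hinged 60 mm above the hood's origin
- clip_b (a joint): The same for the clip on the hood's -y side
- start_key_top (a point): Middle of the top of the round white start key, 28 mm in diameter, on the mixer's front console at x -128, y +35 mm of the mixer, 48 mm over the bench; pressed straight down, springs back
- start_key (a joint): Travel of the start key, m: 0 up, 0.006 fully down (about 5 N); 0.004 counts as pressed
- dropper_left: Brown dropper bottle, 32 mm across and 88 mm high, loose, behind the mixer on its left; origin under its middle. Leave it
- dropper_right: Brown dropper bottle, same size, loose, behind the mixer on its right side. Leave it

How it is judged:
By the outcome, as a careful person would: the job done as asked, in the order asked, and still so for the second after the job is handed in, with the robot touching nothing.
It also fails if it takes over 64 s, if anything falls off the work surface, if the arm or the gripper's body presses on something with over 40 N, if the wrist force passes 120 N, or if a joint passes its speed limit or range.

## Robot

A 7-joint arm with a two-finger parallel gripper is mounted at the origin on a cart in front of the work surface, level with it; the furniture and walls round the work are solid. World frame = base frame: x ahead of the robot, y to its left, z up, the work surface at z = 0. Lengths are in m, angles in rad, forces in N, time in s.
With the tool pointing down it reaches from about 0.35 to 0.775 m from the base axis. Payload 3.1 kg.
Tool frame: the origin (TCP) lies midway between the tips of the shut fingers; the grasp point (between the pads) lies arm.grip_depth behind it (arm.grip_depth is the distance from the TCP to the grasp point, in m); z points along the fingers, y is the line along which they close (so a half turn about z gives the same grasp; the last joint's range is limited). The gripper opens to 85 mm and grips with 20 to 120 N. Pads are 22 mm wide; open, the fingers measure 114 mm over their backs; the gripper's body (76 mm by 85 mm) begins 54 mm behind the grasp point. The pads swing forward as they close: fully open they stand 13 mm farther back than shut.
Start: joints at [1.242, 0.311, 0.014, 1.512, -0.004, 1.319, -0.027], TCP at [0.156, -0.528, 0.231] pointing down, gripper open.
Joint ranges: [-2.7, 2.7], [-0.3, 1.91], [-1.27, 1.3], [0.12, 2.57], [-1.44, 4.58], [0.2, 2.03], [-3.05, 3.05]. Speed limits (rad/s): [2.79, 2.79, 3.14, 3.14, 3.14, 3.14, 3.14].

## Interface

Orientations are given as a rotation vector (axis times angle).
In Python, from workcell import arm gives the robot as it stands. The module is installed in compiled form; this text tells all that it offers. Calls block until the motion is done:
- arm.move_ptp(position, orientation): joint-space move of the TCP to a pose.
- arm.move_linear(position, frame=None, rate=0.15, contact_N=None): straight line of the TCP; frame=None keeps the orientation; rate is the mean speed in m/s. With contact_N (N) it stops when the force on the tool has changed by that much, and returns True; else False.
- arm.move_joints(angles): joint-space move.
- arm.open_gripper() and arm.gripper_close(grasp_force=None): open the fingers fully, or close them until they stop; grasp_force is the grip in N (None keeps the last).
- arm.dwell(seconds).
- arm.solve_ik(position, orientation): joint angles nearest the present ones, or None.
- arm.get_state(): the state.
- arm.snapshot(name): name is "scene" or "top"; returns a dict with "img" (420x560x3 uint8, red, green, blue), "depth" (420x560 float32, m along the optical axis (not along the pixel's ray), 0 where there is no reading), "intrinsics" (3x3 intrinsics, pixels), "world_from_camera" (4x4, takes a point from camera to world coordinates). Camera axes: x right, y down, z forward; pixel columns grow to the right and rows downward; lengths in m; the calibration is good to about 2 mm. A picture is of the moment at which its call begins.
A pose or a line that the arm cannot do raises arm.PlanningError and nothing moves.
- arm.hand_in(): hands the job in; it is judged then, once.
The state is a dict: "time_s": time; "joints": joint angles; "dq": joint speeds; "joint_torque": joint torques, N m; "tcp_pos": TCP position; "eef_rot": TCP orientation; "ft_force": force on the tool from outside, world axes, zero at the start; "ft_torque": the same for the moment, N m; "grip_width": opening from 0.0 (shut) to 1.0 (fully open); "finger_force": force on a finger pad.
Only numpy, scipy, OpenCV 4.12 (cv2) and the standard library are available. Lean on these libraries where they do the work, as an engineer would, in place of code of your own. Each camera call takes 0.05 s, during which the arm holds its last target. There are 200 camera calls.

## Working session

There is one attempt and no reset: what is moved stays moved. The work goes in short steps, each a Python script; the robot and the scene stay as the last script left them, time stands still between calls to the robot, and variables do not carry over. Pictures are saved under pics/ and viewed, at most 10 in all, crops included, and the job is handed in when it is done.

```bash
mkdir -p pics
python3 - <<'E'
from workcell import arm
import cv2,numpy as np
for n in("scene","top"):
    s=arm.snapshot(n); cv2.imwrite(f"pics/{n}0.png",s["img"][:,:,::-1]); np.savez(f"{n}0.npz",**s)
    print(n,s["intrinsics"],s["world_from_camera"].round(4))
st=arm.get_state(); print({k:np.round(v,3) for k,v in st.items()},arm.grip_depth)
E
```

```text
scene [[433.02883445   0.         290.22785667]
 [  0.         433.02883445 213.58630546]
 [  0.           0.           1.        ]] [[-0.7779 -0.3256  0.5375 -0.2097]
 [-0.6281  0.4302 -0.6484  0.8885]
 [-0.0201 -0.842  -0.5391  0.8459]
 [ 0.      0.      0.      1.    ]]
top [[428.65152686   0.         275.18414817]
 [  0.         428.65152686 205.11872356]
 [  0.           0.           1.        ]] [[-1.0000e-03 -9.9040e-01  1.3790e-01  4.1130e-01]
 [-1.0000e+00  1.6000e-03  4.1000e-03 -1.0200e-02]
 [-4.3000e-03 -1.3790e-01 -9.9040e-01  1.1482e+00]
 [ 0.0000e+00  0.0000e+00  0.0000e+00  1.0000e+00]]
{'time_s': np.float64(0.1), 'joints': array([ 1.242,  0.312,  0.014,  1.513, -0.004,  1.319, -0.027]), 'dq': array([-0.001, -0.001, -0.   , -0.003, -0.002, -0.001,  0.   ]), 'joint_torque': array([ 1.0000e-03, -3.8085e+01,  1.4600e-01, -2.3124e+01,  1.2000e-02,
        8.0000e-03, -0.0000e+00]), 'tcp_pos': array([ 0.155, -0.527,  0.23 ]), 'eef_rot': array([-3.107e+00, -4.490e-01,  1.000e-03]), 'ft_force': array([-0.046,  0.048, -0.461]), 'ft_torque': array([-0.006,  0.001, -0.012]), 'finger_force': np.float64(0.0), 'grip_width': np.float64(1.002)} 0.0187
```

View pics/scene0.png

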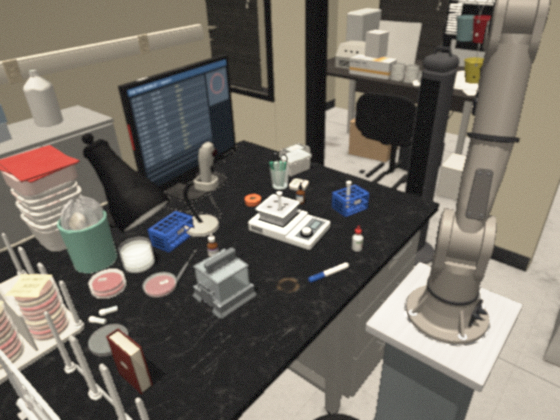

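View pics/top0.png

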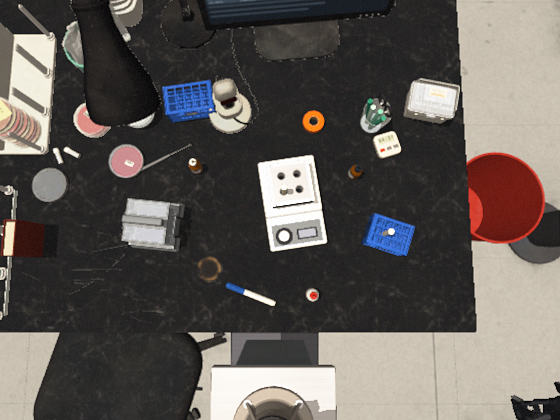

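The top view shows the mixer at about (293,203) with one tube in its block, the rack with the tube at (390,233), the hood at (152,224), and the droppers at (195,165) and (356,172). I'll zoom in on the three work areas.

Run:
```python
import cv2,numpy as np
t=cv2.imread("pics/top0.png"); s=cv2.imread("pics/scene0.png")
c=lambda im,u,v,w,h,W,H:cv2.resize(im[v:v+h,u:u+w],(W,H),interpolation=cv2.INTER_CUBIC)
a=c(t,255,150,80,105,300,394); b=c(t,110,190,85,68,425,340)
d=c(t,355,205,70,55,280,220); e=c(s,185,240,80,80,240,240)
M=np.zeros((600,800,3),np.uint8); M[:394,:300]=a; M[:340,310:735]=b; M[350:570,310:590]=d; M[350:590,555+0:795]=e
cv2.imwrite("pics/mos.png",M)
for n in["top0"]:
    z=np.load(n+".npz");D=z["depth"];K=z["intrinsics"];T=z["world_from_camera"]
    v,u=np.mgrid[:420,:560]
    P=np.stack([(u-K[0,2])/K[0,0]*D,(v-K[1,2])/K[1,1]*D,D],-1)@T[:3,:3].T+T[:3,3]
    np.save("P.npy",P)
    for nm,(u0,v0,u1,v1) in dict(mix=(255,150,335,255),hood=(110,190,195,258),rack=(355,205,425,260)).items():
        q=P[v0:v1,u0:u1].reshape(-1,3)
        h=np.histogram(q[:,2],bins=np.arange(0.01,.2,.01)); print(nm,h[0])
```

```text
mix [   5  180 1752 1341  105   26   21 1200  416    5    2    2    2    5
   35    0    0    0]
hood [  77   43  241   56   44   85   49   79   24 1273  265    8  126  185
    0    0    0    0]
rack [ 15 170 176  34  60 664   8   3   2   8  32   0   0   0   0   0   0   0]
```

View pics/mos.png

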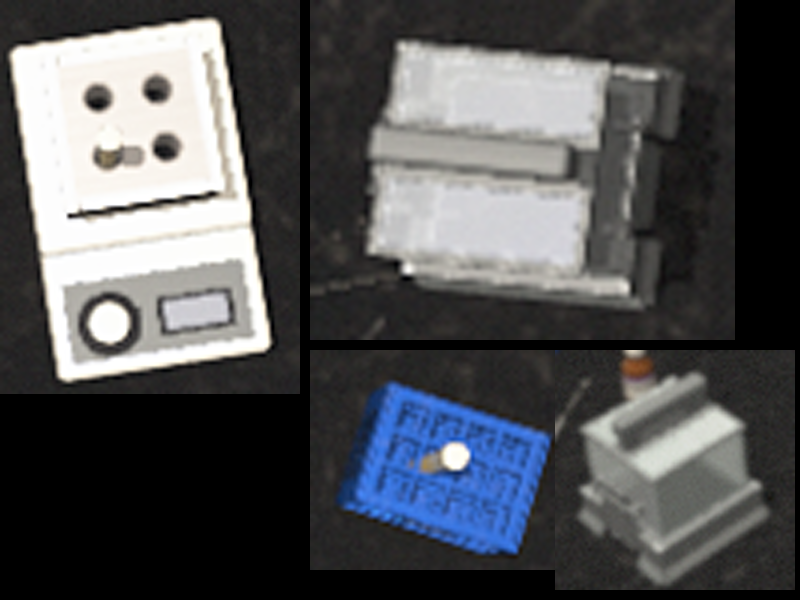

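The empty well I need is at the upper right of the block, at mosaic (157,88) or top pixel (297,173). The sample tube is in the lower-left well and the hood is upright. Next I'll compute the poses.

```bash
cat > h.py <<'E'
import cv2,numpy as np
def ray(s,uv,z):
    K,T=s["intrinsics"],s["world_from_camera"]
    uv=np.atleast_2d(uv).astype(float)
    d=np.c_[(uv-K[:2,2])/[K[0,0],K[1,1]],np.ones(len(uv))]@T[:3,:3].T
    return T[:3,3]+d*((z-T[2,3])/d[:,2])[:,None]
def cloud(s):
    D=s["depth"];v,u=np.mgrid[:420,:560]
    return ray2(s,u,v,D)
def ray2(s,u,v,D):
    K,T=s["intrinsics"],s["world_from_camera"]
    return np.stack([(u-K[0,2])/K[0,0]*D,(v-K[1,2])/K[1,1]*D,D],-1)@T[:3,:3].T+T[:3,3]
def rect(p):
    c,wh,a=cv2.minAreaRect((p[:,:2]*1000).astype(np.float32)); return np.round(c,1),np.round(wh,1),round(a,1)
E
python3 - <<'E'
from h import *
from scipy.spatial.transform import Rotation as R
z=dict(np.load("top0.npz"));P=cloud(z);g=cv2.cvtColor(z["img"],cv2.COLOR_RGB2GRAY)
def box(u0,v0,u1,v1,lo,hi):
    q=P[v0:v1,u0:u1].reshape(-1,3);return q[(q[:,2]>lo)&(q[:,2]<hi)]
# wells
big=cv2.resize(g,None,fx=4,fy=4,interpolation=cv2.INTER_CUBIC)
m=np.zeros_like(big);m[164*4:200*4,272*4:312*4]=1
n,l,st,ce=cv2.connectedComponentsWithStats(((big<120)&(m>0)).astype(np.uint8))
for i in range(1,n):
    if st[i,4]>60: 
        uv=(ce[i]+.5)/4-.5; print("blob",uv.round(1),st[i,2:5],ray(z,uv,.088)[0].round(4))
print("block",rect(box(255,150,335,255,.083,.094)))
print("housing",rect(box(255,150,335,255,.025,.06)))
q=box(255,150,335,255,.14,.16);print("sampletop",q.mean(0).round(4),len(q))
# key
m[:]=0;m[225*4:248*4,272*4:297*4]=1
n,l,st,ce=cv2.connectedComponentsWithStats(((big>215)&(m>0)).astype(np.uint8))
for i in range(1,n):
    if st[i,4]>600: print("key",st[i,2:5],ray(z,(ce[i]+.5)/4-.5,.048)[0].round(4))
q=box(110,190,195,258,.13,.15);print("bar",rect(q),q.mean(0).round(4))
q=box(110,190,195,258,.1,.118);print("top",rect(q),q.mean(0).round(4))
q=box(355,205,425,260,.1,.13);print("tube",rect(q),q.mean(0).round(4),np.ptp(q,axis=0))
# tube cap by color
m[:]=0;m[222*4:242*4,380*4:402*4]=1
n,l,st,ce=cv2.connectedComponentsWithStats(((big>170)&(m>0)).astype(np.uint8))
for i in range(1,n):
    if st[i,4]>100: print("cap",st[i,2:5],ray(z,(ce[i]+.5)/4-.5,.112)[0].round(4))
q=box(355,205,425,260,.055,.075);print("rack",rect(q))
# scene camera
s=dict(np.load("scene0.npz"));P=cloud(s)
q=box(325,170,380,220,.1,.13);print("tube scene",q.mean(0).round(4),len(q))
q=box(185,240,265,315,.13,.15);print("bar scene",rect(q),q.mean(0).round(4))
q=box(240,185,335,250,.083,.094);print("block scene",rect(q))
q=box(240,185,335,250,.14,.16);print("sampletop scene",q.mean(0).round(4),len(q))
E
```

```text
blob [296.2 173.5] [ 26  27 552] [ 0.6395 -0.059   0.088 ]
blob [280.6 175.8] [ 27  26 543] [ 0.6336 -0.0196  0.088 ]
blob [298.7 188.9] [ 26  27 560] [ 0.6001 -0.065   0.088 ]
blob [283.7 191.7] [ 31  21 388] [ 0.5928 -0.0273  0.088 ]
block (array([616.2, -43.5]), array([108.5, 107.7]), 8.6)
housing (array([573.3, -50. ]), array([237.3, 150.8]), 8.5)
sampletop [ 0.5926 -0.0267  0.1526] 40
key [  40   42 1299] [ 0.4855 -0.0272  0.048 ]
key [ 100   59 1286] [ 0.4621 -0.026   0.048 ]
bar (array([516.2, 310.1]), array([95.7, 18.2]), 84.5) [0.5159 0.3093 0.1401]
top (array([516.6, 310.5]), array([106.6, 105. ]), 84.2) [0.5155 0.309  0.1081]
tube (array([ 490.8, -286.5]), array([12.3, 15.6]), 0.6) [ 0.4908 -0.2855  0.1111] [0.01235933 0.01557371 0.01493427]
cap [ 29  27 612] [ 0.4919 -0.2855  0.112 ]
rack (array([ 487.3, -297. ]), array([107.3,  77.9]), 71.2)
tube scene [ 0.4891 -0.282   0.1074] 16
bar scene (array([513.5, 312.9]), array([95.6, 21.4]), 82.0) [0.5116 0.3153 0.1369]
block scene (array([613.9, -42.2]), array([111.4, 113. ]), 7.6)
sampletop scene [ 0.5905 -0.0231  0.1476] 22
```

```bash
cat >> h.py <<'E'
from scipy.spatial.transform import Rotation as R
def down(deg):
    t=np.radians(deg);y=np.array([np.cos(t),np.sin(t),0]);z=np.array([0,0,-1.])
    return R.from_matrix(np.c_[np.cross(y,z),y,z]).as_rotvec()
TUBE=np.array([.4913,-.2855]);MIX=np.array([.6163,-.0435]);YAW=8.5
WELL=np.array([.639,-.0597]);HOOD=np.array([.5163,.3102]);KEY=np.array([.485,-.0275])
E
python3 - <<'E'
from h import *; from workcell import arm
for n,p,z,a in [("tube",TUBE,.0775,53.5),("well",WELL,.21,53.5),("hood",HOOD,.115,-5.5),("mixh",MIX,.31,8.5),("mixlow",MIX,.18,8.5),("key",KEY,.04,98.5)]:
    for k in(0,180):
        q=arm.solve_ik([*p,z],down(a+k)); print(n,k,None if q is None else np.round(q,2))
E
```

```text
tube 0 [ 0.85  0.53 -0.5   1.65  0.29  1.03  1.2 ]
tube 180 [ 0.55  0.48 -0.08  1.67  0.04  1.   -1.75]
well 0 [ 0.54  0.65 -0.84  1.24  0.47  1.45  0.69]
well 180 [ 0.3   0.54 -0.38  1.25  0.2   1.38 -2.28]
hood 0 [-0.04  0.64 -0.83  1.51  0.49  1.21 -1.04]
hood 180 [ 0.08  0.75 -1.08  1.5   0.68  1.3   1.98]
mixh 0 [ 0.46  0.52 -0.73  1.12  0.34  1.61 -0.04]
mixh 180 [-0.56  0.61  1.12  1.17 -0.55  1.66 -2.56]
mixlow 0 [ 0.52  0.6  -0.78  1.37  0.42  1.34 -0.11]
mixlow 180 [-0.61  0.7   1.12  1.42 -0.63  1.41 -2.47]
key 0 [ 0.65  0.52 -0.82  1.91  0.48  0.92  1.32]
key 180 [ 0.45  0.44 -0.54  1.91  0.3   0.86 -1.67]
```

Run:
```python
from h import *; from workcell import arm
o=down(53.5)
arm.move_ptp([*TUBE,.16],o)
arm.move_linear([*TUBE,.0775],rate=.1)
arm.gripper_close(30); s=arm.get_state(); print(s["grip_width"],s["finger_force"],s["tcp_pos"])
arm.move_linear([*TUBE,.22],rate=.12)
arm.move_ptp([*WELL,.22],o)
arm.move_linear([*WELL,.18],rate=.1)
for n in("scene","top"):
    z=arm.snapshot(n); np.savez(f"{n}1.npz",**z); cv2.imwrite(f"pics/{n}1.png",z["img"][:,:,::-1])
s=arm.get_state(); print(s["tcp_pos"],s["grip_width"],s["time_s"])
a=cv2.imread("pics/scene1.png")[140:260,220:360];b=cv2.imread("pics/top1.png")[130:250,240:340]
cv2.imwrite("pics/m1.png",np.hstack([cv2.resize(a,(467,400),interpolation=2),cv2.resize(b,(333,400),interpolation=2)]))
```

```text
0.1668327178287165 29.677425920963287 [ 0.49136529 -0.28552686  0.07761787]
[ 0.63961206 -0.05993911  0.18106129] 0.16866440936715038 6.3083
```

View pics/m1.png

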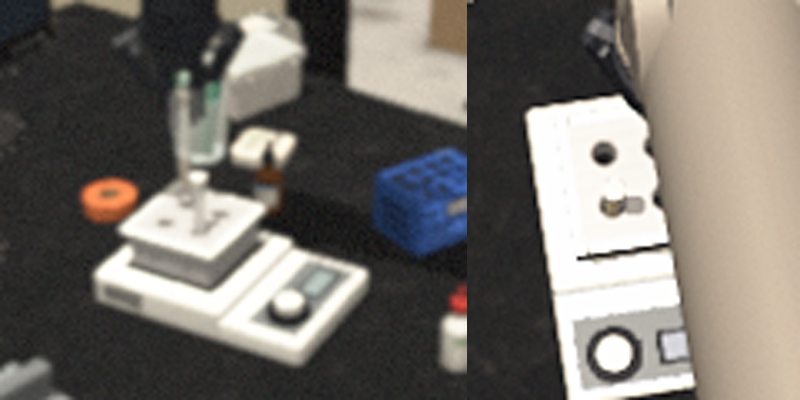

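The tube is held upright over the block, with its foot at about mosaic (184,180) in the scene view. I'll lower it with contact sensing.

Run:
```python
from h import *; from workcell import arm
c=arm.move_linear([*WELL,.117],rate=.05,contact_N=5)
s=arm.get_state(); print(c,s["tcp_pos"],s["ft_force"],s["grip_width"],s["time_s"])
```

```text
True [ 0.63870633 -0.05967776  0.11862549] [1.14513461 0.04650501 3.89592724] 0.1671850046738732 7.45
```

The tube touched at TCP z 0.1186, which matches the well floor. I'll release it, pick up the hood and take it over the mixer.

Run:
```python
from h import *; from workcell import arm
arm.open_gripper()
arm.move_linear([*WELL,.25],rate=.12)
o=down(-5.5)
arm.move_ptp([*HOOD,.25],o)
z=arm.snapshot("scene"); cv2.imwrite("pics/s2.png",z["img"][:,:,::-1]);P=cloud(z)
q=P[150:250,240:335].reshape(-1,3); q=q[(q[:,2]>.13)&(q[:,2]<.17)&(abs(q[:,0]-.62)<.06)&(abs(q[:,1]+.04)<.06)]
for lab,c in(("sample",[.5926,-.0267]),("new",WELL)):
    k=q[np.linalg.norm(q[:,:2]-c,axis=1)<.02]; print(lab,len(k),k.mean(0),k[:,2].max())
print(arm.move_linear([*HOOD,.115],rate=.1,contact_N=8))
arm.gripper_close(60); s=arm.get_state(); print(s["grip_width"],s["finger_force"],s["tcp_pos"],s["time_s"])
arm.move_linear([*HOOD,.14],rate=.05)
arm.move_linear([*HOOD,.31],rate=.15)
arm.move_ptp([*MIX,.31],down(8.5))
arm.move_linear([*MIX,.25],rate=.1)
for n in("scene","top"):
    z=arm.snapshot(n); np.savez(f"{n}3.npz",**z); cv2.imwrite(f"pics/{n}3.png",z["img"][:,:,::-1])
s=arm.get_state(); print(s["tcp_pos"],s["grip_width"],s["ft_force"],s["ft_torque"],s["time_s"])
a=cv2.imread("pics/scene3.png")[120:260,210:350];b=cv2.imread("pics/top3.png")[120:260,230:370]
cv2.imwrite("pics/m3.png",np.hstack([cv2.resize(x,(400,400),interpolation=2) for x in(a,b)]))
```

```text
sample 33 [ 0.58999842 -0.02228123  0.14393702] 0.15269192546556354
new 32 [ 0.63584668 -0.0560122   0.14269354] 0.15167838412384882
False
0.19609100615939862 61.404372453689575 [0.51607699 0.31019913 0.11509485] 13.025
[ 0.61701551 -0.0432502   0.25122709] 0.19737361287681124 [ 0.05609158  0.73030089 -2.16772198] [ 0.04787208 -0.02582002 -0.00064739] 17.1833
```

View pics/m3.png

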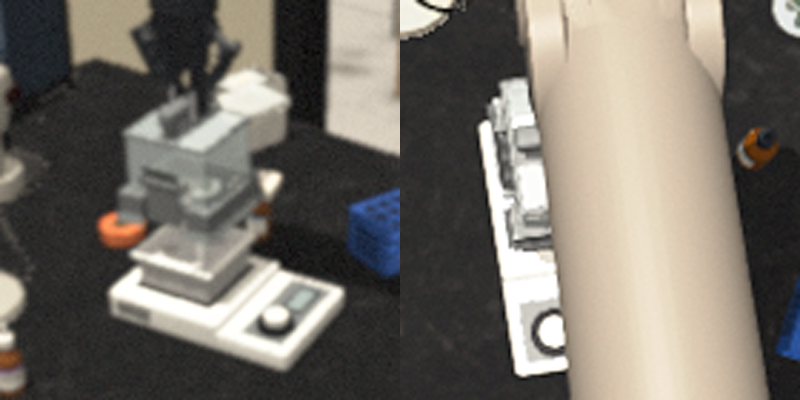

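Both tubes are at about 0.152 height. The hood hangs level and square over the block at about (190,170) in the left half. I'll lower it.

Run:
```python
from h import *; from workcell import arm
c=arm.move_linear([*MIX,.180],rate=.05,contact_N=4)
s=arm.get_state(); print(c,s["tcp_pos"],s["ft_force"],s["ft_torque"],s["grip_width"],s["time_s"])
```

```text
True [ 0.61602254 -0.04358263  0.1867626 ] [0.87564059 0.98957286 2.81124578] [ 0.00327219 -0.21196433  0.06090896] 0.1989404980040119 18.3167
```

The hood made contact with its origin at 72 mm (73 expected), so it is resting on the clips. I'll release it and check.

Run:
```python
from h import *; from workcell import arm
arm.open_gripper()
arm.move_linear([*MIX,.26],rate=.12)
arm.gripper_close(30)
z=arm.snapshot("scene"); np.savez("scene4.npz",**z); cv2.imwrite("pics/s4.png",cv2.resize(z["img"][140:250,220:350,::-1],(650,550),interpolation=2))
P=cloud(z)[120:260,210:350].reshape(-1,3);P=P[(abs(P[:,0]-.616)<.08)&(abs(P[:,1]+.043)<.08)]
for lo,hi in((.165,.19),(.192,.225)):
    q=P[(P[:,2]>lo)&(P[:,2]<hi)];
    A=np.c_[q[:,:2]-q[:,:2].mean(0),np.ones(len(q))]
    print(len(q),rect(q),q.mean(0).round(4),np.linalg.lstsq(A,q[:,2],rcond=None)[0].round(3),np.percentile(q[:,2],[10,50,90]).round(4))
print(arm.get_state()["time_s"],arm.get_state()["ft_force"])
```

```text
517 (array([614.4, -39.1]), array([107.8, 110.6]), 9.8) [ 0.6034 -0.031   0.1769] [ 0.021 -0.027  0.177] [0.1701 0.1777 0.1805]
150 (array([614. , -39.5]), array([21.1, 95.5]), 9.0) [ 0.6103 -0.0352  0.2061] [0.409 0.031 0.206] [0.1985 0.2078 0.2114]
20.575 [ 0.00975053  0.23469312 -0.52817143]
```

View pics/s4.png

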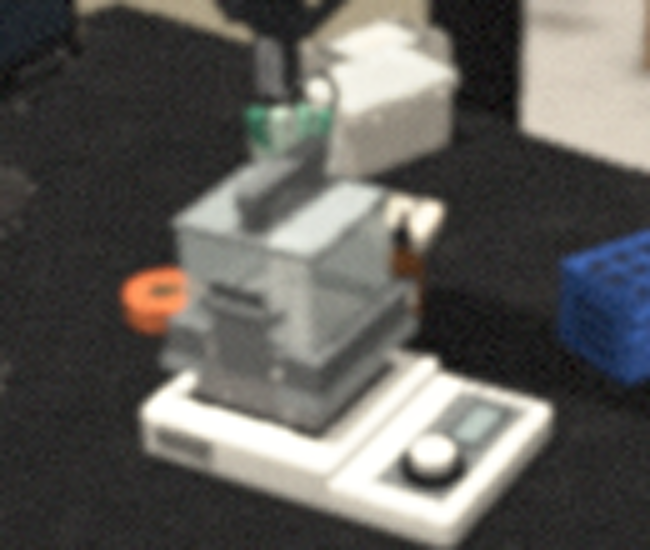

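The hood sits level on the rim, with its bar top at about 0.211. Now I'll press it.

Run:
```python
from h import *; from workcell import arm
arm.move_linear([*MIX,.22],rate=.1)
c=arm.move_linear([*MIX,.190],rate=.02,contact_N=32)
s=arm.get_state(); print(c,s["tcp_pos"],s["ft_force"],s["ft_torque"])
arm.dwell(.3); s=arm.get_state(); print(s["tcp_pos"],s["ft_force"])
arm.move_linear([*MIX,.26],rate=.1)
z=arm.snapshot("scene"); np.savez("scene5.npz",**z); cv2.imwrite("pics/s5.png",cv2.resize(z["img"][140:250,220:350,::-1],(650,550),interpolation=2))
P=cloud(z)[120:260,210:350].reshape(-1,3);P=P[(abs(P[:,0]-.616)<.08)&(abs(P[:,1]+.043)<.08)]
for lo,hi in((.15,.175),(.177,.21)):
    q=P[(P[:,2]>lo)&(P[:,2]<hi)];
    A=np.c_[q[:,:2]-q[:,:2].mean(0),np.ones(len(q))]
    print(len(q),rect(q),q.mean(0).round(4),np.linalg.lstsq(A,q[:,2],rcond=None)[0].round(3),np.percentile(q[:,2],[10,50,90]).round(4))
print(arm.get_state()["time_s"])
```

```text
False [ 0.61677603 -0.04332118  0.19607978] [-7.87608491 -0.32734197 23.80466878] [-0.06863135  1.82330623  0.06148953]
[ 0.61676998 -0.04335704  0.1960717 ] [-8.17293585 -0.57664259 23.57203796]
514 (array([612.8, -39.6]), array([109.8, 112.5]), 6.7) [ 0.6033 -0.0303  0.1611] [ 0.025 -0.024  0.161] [0.1546 0.1617 0.1645]
150 (array([613.8, -37.7]), array([21.2, 93.5]), 9.6) [ 0.6101 -0.0337  0.1901] [0.37  0.027 0.19 ] [0.1821 0.192  0.1956]
23.975
```

View pics/s5.png

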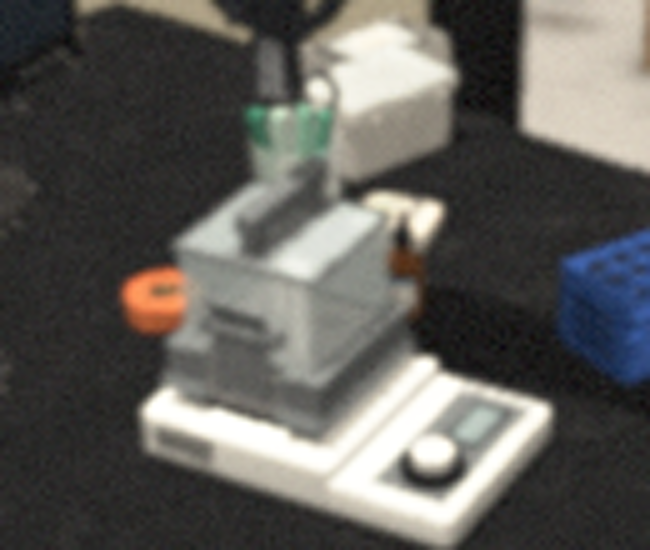

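The bar dropped to 0.196, which is home, and the hood is level. To be sure of both clips, I'll press lightly towards each side and then press the key.

Run:
```python
from h import *; from workcell import arm
yv=np.array([-np.sin(np.radians(8.5)),np.cos(np.radians(8.5))])
for k in(.03,-.03):
    p=MIX+k*yv
    arm.move_linear([*p,.205],rate=.1)
    c=arm.move_linear([*p,.188],rate=.03,contact_N=28)
    s=arm.get_state(); print(k,c,s["tcp_pos"],s["ft_force"])
    arm.move_linear([*p,.21],rate=.1)
arm.move_linear([*MIX,.27],rate=.15)
z=arm.snapshot("scene");P=cloud(z)[120:260,210:350].reshape(-1,3);P=P[(abs(P[:,0]-.616)<.08)&(abs(P[:,1]+.043)<.08)]
q=P[(P[:,2]>.15)&(P[:,2]<.175)];print(np.median(q[:,2])); q=P[(P[:,2]>.177)&(P[:,2]<.21)];print(np.percentile(q[:,2],[50,90]))
cv2.imwrite("pics/s6.png",cv2.resize(z["img"][140:250,220:350,::-1],(650,550),interpolation=2))
print(arm.get_state()["time_s"])
```

```text
0.03 True [ 0.61244633 -0.01410759  0.19623099] [-1.13913267 -0.36786552  4.34995504]
-0.03 True [ 0.62102218 -0.07219029  0.19625425] [-0.45305141 -0.01199604  3.2404409 ]
0.16165955994844422
[0.1926255  0.19526326]
27.6833
```

View pics/s6.png

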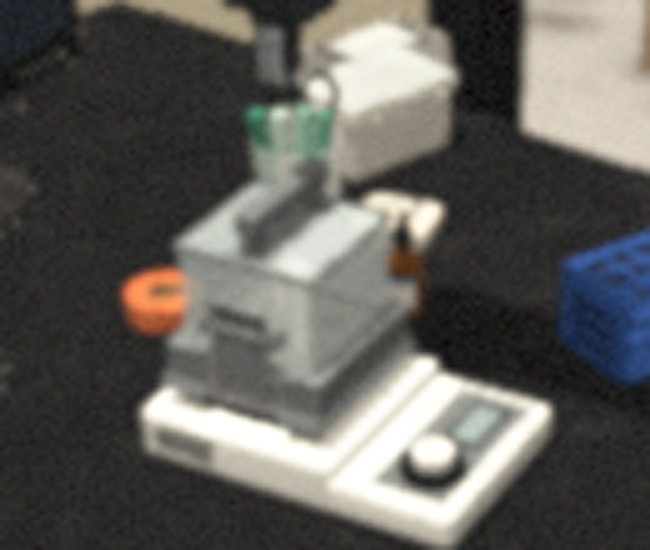

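Both ends stopped at 0.1962, so the hood is level and home on both sides. Now the key.

Run:
```python
from h import *; from workcell import arm
arm.move_ptp([*KEY,.27],down(98.5))
arm.move_linear([*KEY,.06],rate=.15)
c=arm.move_linear([*KEY,.037],rate=.02,contact_N=14)
s=arm.get_state(); print(c,s["tcp_pos"],s["ft_force"])
arm.dwell(.3); s=arm.get_state(); print(s["tcp_pos"],s["ft_force"])
arm.move_linear([*KEY,.27],rate=.12)
z=arm.snapshot("top");cv2.imwrite("pics/s7.png",z["img"][:,:,::-1])
z=arm.snapshot("scene");P=cloud(z)[120:260,210:350].reshape(-1,3);P=P[(abs(P[:,0]-.616)<.08)&(abs(P[:,1]+.043)<.08)]
q=P[(P[:,2]>.15)&(P[:,2]<.175)];print(np.median(q[:,2])); q=P[(P[:,2]>.177)&(P[:,2]<.21)];print(np.percentile(q[:,2],[50,90]))
print(arm.get_state()["time_s"])
```

```text
True [ 0.48516971 -0.02758057  0.04610412] [-1.82287632 -0.73383085  6.61313128]
[ 0.48514333 -0.02755789  0.04609908] [-1.06294115 -0.33184896  6.98880563]
0.16174072931743866
[0.1922119  0.19555361]
33.7917
```

The key press stopped short, at z 0.046, because the contact trigger fired early. I'll press again to full travel without the contact stop.

Run:
```python
from h import *; from workcell import arm
arm.move_linear([*KEY,.06],rate=.15)
for zc in(.049,.046,.043,.040,.038):
    arm.move_linear([*KEY,zc],rate=.02)
    s=arm.get_state(); print(zc,s["tcp_pos"].round(4),s["ft_force"].round(1))
    if s["ft_force"][2]>22: break
print(s["time_s"])
```

```text
0.049 [ 0.4852 -0.0276  0.0492] [-1.4 -1.3  3.2]
0.046 [ 0.4852 -0.0276  0.0462] [-0.4 -0.6  4.6]
0.043 [ 0.4853 -0.0276  0.0457] [-6.6 -0.7 23.8]
36.6417
```

Run:
```python
from h import *; from workcell import arm
z=dict(np.load("top0.npz"));P=cloud(z)[222:250,268:302].reshape(-1,3)
r=np.linalg.norm(P[:,:2]-KEY,axis=1)
for a in range(0,26,2):
    k=P[(r>=a/1000)&(r<(a+2)/1000)]; print(a,len(k),np.percentile(k[:,2],[10,50,90]).round(4) if len(k) else "")
for zc in(.056,.053,.051,.049,.047):
    arm.move_linear([*KEY,zc],rate=.03);arm.dwell(.15)
    s=arm.get_state(); print(zc,s["tcp_pos"].round(4),s["ft_force"].round(1))
print(s["time_s"])
```

```text
0 2 [0.0515 0.0518 0.0521]
2 6 [0.0511 0.0527 0.0554]
4 10 [0.0495 0.0517 0.0544]
6 12 [0.0515 0.0528 0.0536]
8 19 [0.049  0.0519 0.0547]
10 21 [0.0516 0.0523 0.0543]
12 24 [0.0432 0.0519 0.0555]
14 27 [0.0395 0.0427 0.0454]
16 31 [0.0396 0.0419 0.0461]
18 33 [0.0403 0.0427 0.0448]
20 41 [0.0368 0.0416 0.0448]
22 40 [0.0313 0.0342 0.0374]
24 48 [0.0315 0.0345 0.0358]
0.056 [ 0.4846 -0.0275  0.0555] [ 0.2 -0.6 -0.7]
0.053 [ 0.485  -0.0275  0.053 ] [0.4 0.7 0.2]
0.051 [ 0.4854 -0.0274  0.0513] [0.3 0.2 2.6]
0.049 [ 0.4854 -0.0275  0.0492] [ 1.7 -0.1  2.7]
0.047 [ 0.4854 -0.0274  0.0472] [ 1.6 -0.1  3.9]
38.975
```

Contact began at about 0.052 and the hard stop came at 0.0457 with 24 N. That is the full 6 mm of travel, so the key was pressed. I'll retract and do a final check.

Run:
```python
from h import *; from workcell import arm
arm.move_linear([*KEY,.27],rate=.12)
arm.move_ptp([.35,-.35,.3],down(98.5))
z=arm.snapshot("top");cv2.imwrite("pics/s8.png",z["img"][:,:,::-1])
P=cloud(z)[145:225,255:335].reshape(-1,3)
for lo,hi in((.15,.175),(.185,.21)):
    q=P[(P[:,2]>lo)&(P[:,2]<hi)];A=np.c_[q[:,:2]-q[:,:2].mean(0),np.ones(len(q))]
    print(rect(q),np.median(q[:,2]),np.linalg.lstsq(A,q[:,2],rcond=None)[0].round(4))
s=arm.get_state();print(s["time_s"],s["ft_force"])
```

```text
(array([616.1, -42. ]), array([105.6, 105.1]), 8.7) 0.16386195122149994 [ 2.900e-03 -1.000e-04  1.639e-01]
(array([615.9, -41.4]), array([19.2, 94.7]), 9.4) 0.19615631470722533 [0.1321 0.0193 0.1958]
42.35 [-0.56684384  0.5090566  -0.38932517]
```

View pics/s8.png

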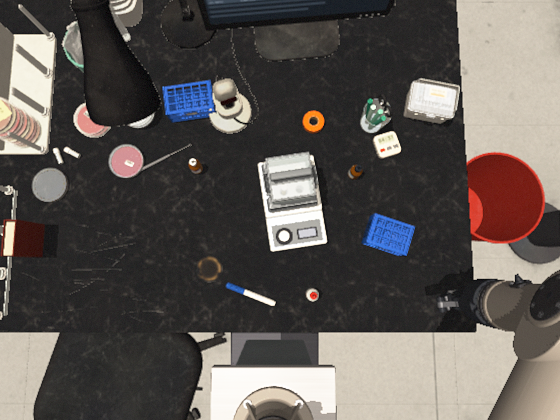

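The hood is level and home (bar top 0.196, lid 0.1635) at (291,182). Both droppers still stand at (195,165) and (356,172), and the arm is clear.

```bash
python3 -c "
from workcell import arm
print(arm.hand_in())"
```

```text
the job is handed in; nothing more can be done
None
```

I handed the job in at about 42 s: the culture tube is in the diagonal well, the hood is pressed home, and the start key was then pressed to its full 6 mm (twice, as I doubted the first press). Both tubes were in place before the hood went on, and both dropper bottles still stand; the clips weren't seen snapping, but the hood is level at its home height and held under 28 N presses on each side.

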